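Clamp a sample in the bench thickness gauge by its ratchet

TASK

Pick up the flat sample by its handle and slide it gently along the guide channel of the bench thickness gauge until its nose is fully home against the back stop. Then run the spindle down onto it by turning the ratchet cap on top clockwise (seen from above) until the slip clutch has clicked at least three but no more than six times, and leave the sample clamped there. Use only the ratchet cap, do not force anything, and leave the other things on the bench alone.

Things in the scene. Friction and masses are not known exactly. Their poses are not given: they have to be found in the camera images.
- gauge: Grey bench thickness gauge, fixed; base plate 150 x 90 x 20 mm (x -80 to 70), column at its back, bridge 72 to 92 mm high ending 22 mm before the spindle axis. Origin: on the table on the vertical spindle axis; x points from the open front to the stop, z up. Plate top (z 20) is the channel floor. A home sample's handle hangs free in front of the plate
- channel_mouth (a point): Point on the channel floor's centre line at its mouth, 75 mm before the spindle axis (gauge x = -75, z = 20 mm). Two steel guides 6 mm high (tops at z = 26) leave a channel 18 mm wide along y = 0 from gauge x = -45 to 10 mm; ahead of that they flare to about 35 mm at the mouth
- stop: Back stop, a steel block 30 mm wide and 12 mm high across the channel's end; origin at the centre of the lower edge of its front face, which lies 15 mm behind the spindle axis (x = 15, z = 20 mm in the gauge's frame); axes as the gauge's
- sample_handle (a point): Centre of the sample's black handle, where to grip it: 40 long, 18 wide, 30 mm high. The rest of the loose sample is a flat aluminium blade 100 x 16 x 12 mm; undersides flush, 140 mm long in all, about 90 g. Site 15 mm above the underside, 20 mm from the handle's end; its x axis points along the blade to the nose, 120 mm away; z up
- sample_nose (a point): Centre of the end face of the sample's blade (the end away from the handle), 6 mm above the underside; axes as sample_handle
- cap_grip (a point): Centre of the ratchet cap, the knurled dark steel cylinder on top of the gauge: 30 mm in diameter, 30 mm high, its top 12.5 mm above this point, its lower end 17.5 mm below. Turns about the vertical spindle axis, stays at its height, may be gripped at any yaw. Below it sits the thimble, a wider steel drum (40 mm, 24 mm high), not to be gripped. Axes turn with the cap
- thimble (a joint): Turn of the thimble (rad), grows clockwise from above, 0 to 2.1; starts at 0.1 to 0.9. It drives the spindle down 60 mm a turn (9.5 mm per rad); the spindle does not turn. Turns with about 0.04 N m until the spindle meets something; it touches a sample 12 mm thick near 1.57
- cap (a joint): Slip of the ratchet cap against the thimble (rad), clockwise from above, 0 at the start. The cap drives the thimble until the torque reaches about 0.12 N m, then slips; with each click, every 22.5 degrees (0.393 rad), the torque drops to about 0.05 and climbs again. 3 clicks are done at 0.98 rad, 4 at 1.37, 6 at 2.16, a seventh at 2.55
- spindle: Spindle, a vertical steel rod 12 mm in diameter under the bridge; origin at the centre of its flat lower end, 47 mm above the table at thimble 0; a sample on the channel floor has its top at 32 mm
- ring_gauge: Bystander: loose steel ring 68 mm in outer diameter, 36 mm bore, 18 mm high, lying flat; origin under its centre
- tool_holder: Bystander: loose steel taper tool holder standing upright, 62 mm in diameter and 100 mm high; origin under its centre
- mouse: Bystander: black computer mouse, 105 x 60 x 28 mm; origin under its centre
Mind the look-alikes: they are no part of the job. Of the things that look like the part that bears sample_handle, take the one that is farthest from the robot's base at the start.

How it is judged:
By the outcome, as a careful person would: the job done as asked, in the order asked, and still so for the second after the job is handed in, with the robot touching nothing.
It also fails if it takes over 72 s, if anything falls off the work surface, if the arm or the gripper's body presses on something with over 40 N, if the wrist force passes 120 N, or if a joint passes its speed limit or range.

ROBOT

A 6-joint arm with a two-finger parallel gripper is mounted at the origin on the work surface. World frame = base frame: x ahead of the robot, y to its left, z up, the work surface at z = 0. Lengths are in mm, angles in rad, forces in N, time in s.
With the tool pointing down it reaches from about 250 to 800 mm from the base axis. Payload 8.5 kg.
Tool frame: the origin (TCP) lies midway between the tips of the shut fingers; the grasp point (between the pads) lies 19 mm behind it; z points along the fingers, y is the direction in which the jaws open and shut (so a half turn about z gives the same grasp; the last joint's range is limited). The gripper opens to 85 mm and grips with 20 to 120 N. Pads are 22 mm wide; open, the fingers measure 114 mm over their backs; the gripper's body (76 mm by 85 mm) begins 54 mm behind the grasp point. The pads swing forward as they close: fully open they stand 13 mm farther back than shut.
Start: joints at [-1.252, 0.238, -0.013, 1.319, 0, 1.571], TCP at [164.534, -498.505, 231.276] pointing down, gripper open.
Joint ranges: [-2.66, 2.66], [-1.03, 1.9], [-1.14, 1.46], [-1.82, 2.27], [-1.45, 1.34], [-3.14, 3.14]. Speed limits (rad/s): [2.22, 2.22, 2.79, 3.14, 3.14, 3.14].

INTERFACE

Orientations are given as a unit quaternion [w, x, y, z].
In Python, from bench import move_to, servo_line, set_joints, open_jaws, grab, wait, solve_ik, read_state, grab_frame, camera_info, IKError, sign_off gives the robot as it stands. Calls block until the motion is done:
- move_to(position, orientation): joint-space move of the TCP to a pose.
- servo_line(position, frame=None, velocity=150, stop_force=None): straight line of the TCP; frame=None keeps the orientation; velocity is the mean speed in mm/s. With stop_force (N) it stops when the force on the tool has changed by that much, and returns True; else False.
- set_joints(angles): joint-space move.
- open_jaws() and grab(f_grip=None): open the fingers fully, or close them until they stop; f_grip is the grip in N (None keeps the last).
- wait(seconds).
- solve_ik(position, orientation): joint angles nearest the present ones, or None.
- read_state(): the state.
- grab_frame(name): name is "side" or "top" or "wrist"; returns the picture (480x640x3 uint8, blue, green, red); there is no depth.
- camera_info(name): a dict with "fx", "fy", "cx", "cy" (pixels), "distortion" ([k1, k2, p1, p2, k3] as OpenCV has them; the pictures are not rectified), "R" (3x3) and "t" (3): a world point X has camera coordinates R X + t. Camera axes: x right, y down, z forward; pixel columns grow to the right and rows downward; lengths in mm; the calibration is good to about 2 mm. A picture is of the moment at which its call begins: read the wrist's pose just before it. camera_info takes no time and is no camera call; for the wrist camera it gives the pose at the moment of the call.
A pose or a line that the arm cannot do raises IKError and nothing moves.
- sign_off(): hands the job in, once; it reports no verdict.
The state is a dict: "time_s": time; "joint_pos": joint angles; "qvel": joint speeds; "joint_torque": joint torques, N m; "eef_pos": TCP position; "ee_rot": TCP orientation; "force": force on the tool from outside, world axes, zero at the start; "moment": the same for the moment, N m; "finger_gap": finger opening in mm.
Only numpy, scipy, OpenCV 4.12 (cv2) and the standard library are available. Lean on these libraries where they do the work, as an engineer would, in place of code of your own. Each camera call takes 0.05 s, during which the arm holds its last target. There are 200 camera calls.

## Working session

There is one attempt and no reset: what is moved stays moved. The work goes in short steps, each a Python script; the robot and the scene stay as the last script left them, time stands still between calls to the robot, and variables do not carry over. Pictures are saved under pics/ and viewed, about 8 in all and at most 12, crops included, and the job is handed in when it is done.

```bash
mkdir -p pics; ls; python3 - <<'E'
from bench import *
import cv2,numpy as np
s=read_state();print(s)
for n in("top","side"):
    i=camera_info(n);print(n,i)
    cv2.imwrite(f"pics/{n}0.png",grab_frame(n))
E
```

```text
pics
{'time_s': 0.0, 'joint_pos': array([-1.25198901e+00,  2.38782815e-01, -1.42662772e-02,  1.31918403e+00,
       -1.81069966e-05,  1.57078600e+00]), 'qvel': array([-0.00160626,  0.0006316 , -0.00180198, -0.00060728,  0.00024851,
       -0.00126673]), 'joint_torque': array([-3.02466477e-03, -5.38785481e+01,  3.46444094e+01,  1.82351464e-02,
        7.14951716e-05,  3.70856839e-06]), 'eef_pos': array([ 164.41759667, -498.15284491,  230.67186934]), 'ee_rot': array([-7.07852674e-04,  9.87321041e-01,  1.58734515e-01, -1.22965800e-04]), 'force': array([ 0.21626874,  0.82035233, -0.29129578]), 'moment': array([ 0.02548992, -0.02329142, -0.02674609]), 'finger_gap': 85.31606414706049}
top {'fx': 455.3180185822748, 'fy': 455.3180185822748, 'cx': 317.2578764006491, 'cy': 249.24534822457096, 'distortion': array([0.02828008, 0.        , 0.        , 0.        , 0.        ]), 'R': array([[ 0.01129917, -0.99979522,  0.01678805],
       [-0.98981486, -0.01356595, -0.14171276],
       [ 0.14191149, -0.01501583, -0.98976545]]), 't': array([  21.42369286,  495.05311956, 1125.09091297])}
side {'fx': 470.4761995960071, 'fy': 470.4761995960071, 'cx': 314.00889634233005, 'cy': 239.64670761680503, 'distortion': array([-0.06244935,  0.        ,  0.        ,  0.        ,  0.        ]), 'R': array([[-0.99056158, -0.1368364 , -0.0079718 ],
       [-0.07563608,  0.59418214, -0.80076636],
       [ 0.11431069, -0.79260544, -0.59892377]]), 't': array([ 468.73308727,   97.95785498, 1063.35731457])}
```

View pics/top0.png

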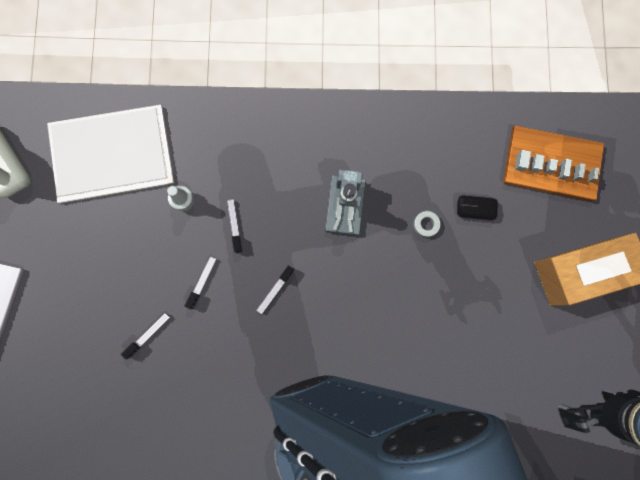

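View pics/side0.png

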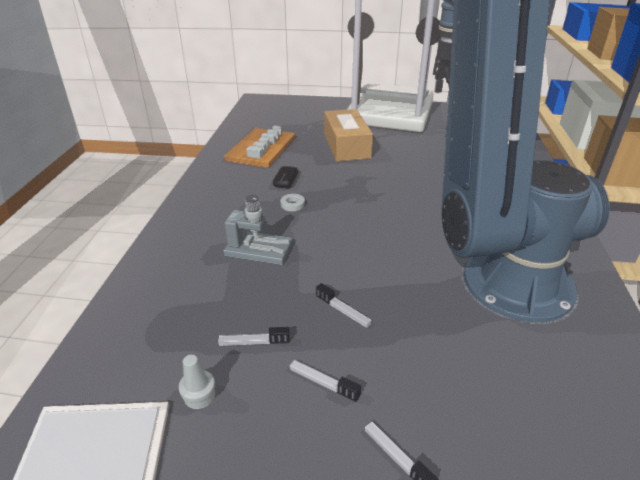

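The top view shows four sample-like parts, with black handles near (237,244), (192,300), (130,350) and (288,272). The gauge is at about (347,203) with its mouth facing down and its cap near (349,187). The ring is at (428,223), the mouse at (477,207) and the tool holder at (180,197). The side view agrees with this. Next I'll measure by rays.

```bash
cat > h.py <<'E'
from bench import *
import cv2,numpy as np
def ray(ci,uv):
    K=np.array([[ci['fx'],0,ci['cx']],[0,ci['fy'],ci['cy']],[0,0,1]])
    n=cv2.undistortPoints(np.array(uv,float).reshape(-1,1,2),K,ci['distortion']).reshape(-1,2)
    d=np.c_[n,np.ones(len(n))]@ci['R']
    return -ci['R'].T@ci['t'],d
def onplane(ci,uv,z):
    c,d=ray(ci,uv); return c+d*((z-c[2])/d[:,2:])
def proj(ci,X):
    K=np.array([[ci['fx'],0,ci['cx']],[0,ci['fy'],ci['cy']],[0,0,1]])
    return cv2.projectPoints(np.array(X,float).reshape(-1,1,3),cv2.Rodrigues(ci['R'])[0],ci['t'],K,ci['distortion'])[0].reshape(-1,2)
def down(yaw):  # tool z down, tool x at yaw, tool y at yaw-90
    c,s=np.cos(yaw/2),np.sin(yaw/2)
    return np.array([0,c,s,0])
E
python3 - <<'E'
from h import *
ci=camera_info("top");im=cv2.imread("pics/top0.png");g=cv2.cvtColor(im,cv2.COLOR_BGR2GRAY)
m=(g>150).astype(np.uint8);m[:,:110]=0;m[:200]=0;m[370:]=0;m[:,320:]=0
n,l,st,ce=cv2.connectedComponentsWithStats(m)
for k in range(1,n):
    if st[k,4]<60: continue
    pts=np.argwhere(l==k)[:,::-1]
    P=onplane(ci,pts,12)[:,:2].astype(np.float32)
    r=cv2.minAreaRect(P);b=cv2.boxPoints(r)
    print("blade",ce[k].round(1),st[k,4],r)
hd=np.array([[237,244],[192,300],[130,350],[288,272]])
H=onplane(ci,hd,30);print(H.round(0),np.hypot(H[:,0],H[:,1]).round(0))
print("corners of gauge z20 (326,232),(360,235)",onplane(ci,[[327,233],[360,236]],20).round(0))
print("cap top z~?",onplane(ci,[[349,186]],130).round(0))
cv2.imwrite("pics/g.png",cv2.resize(np.hstack([im[160:250,300:390],cv2.imread('pics/side0.png')[180:270,215:305]]),None,fx=4.4,fy=4.4,interpolation=cv2.INTER_CUBIC))
E
```

```text
blade [177.8 204.3] 101 ((612.6405639648438, 390.5826721191406), (21.434703826904297, 57.02073287963867), 1.000747561454773)
blade [232.6 217.4] 235 ((579.340576171875, 249.66436767578125), (95.84600830078125, 16.787353515625), 10.664253234863281)
blade [204.2 275. ] 264 ((427.5398254394531, 316.3072204589844), (17.195558547973633, 99.69895935058594), 67.02677917480469)
blade [270. 296.] 247 ((375.8419494628906, 146.36993408203125), (16.457130432128906, 98.12071228027344), 55.6700553894043)
blade [152.5 329. ] 285 ((290.39990234375, 438.2433776855469), (16.28995704650879, 96.85356903076172), 47.06764221191406)
[[506. 233.  30.]
 [363. 339.  30.]
 [240. 483.  30.]
 [436. 101.  30.]] [557. 497. 540. 448.]
corners of gauge z20 (326,232),(360,235) [[540.   3.  20.]
 [533. -83.  20.]]
cap top z~? [[635. -45. 130.]]
```

View pics/g.png

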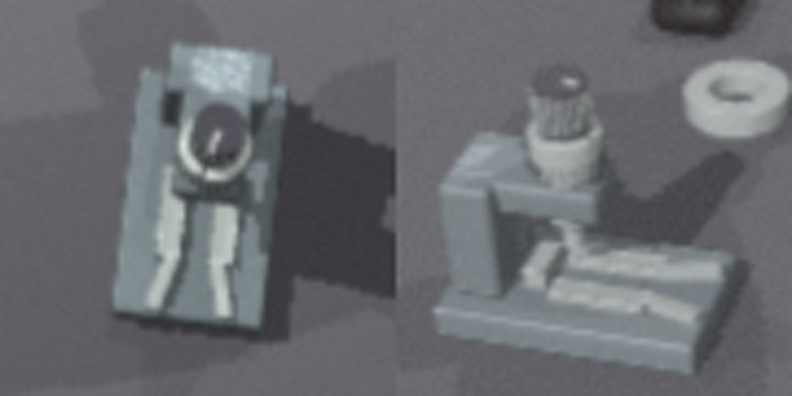

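The chosen sample is the one with its handle near (506,233). It is 557 to 562 mm from the base, against 540 to 546 for the next farthest. The gauge crop shows the cap top at about (350,190) in the top view and (252,198) in the side view, and the gauge yaw is slightly negative. I'll triangulate the cap, then take a close look at the sample.

```bash
python3 - <<'E'
from h import *
a,da=ray(camera_info("top"),[[350,190]]);b,db=ray(camera_info("side"),[[252.3,198.2]])
da=da[0];db=db[0];t=np.linalg.lstsq(np.c_[da,-db],b-a,rcond=None)[0]
print("cap top",(a+t[0]*da).round(1),(b+t[1]*db).round(1))
move_to([530,225,250],down(0.2))
s=read_state();print(s['time_s'],s['joint_pos'].round(3),s['eef_pos'].round(1))
ci=camera_info("wrist");im=grab_frame("wrist");cv2.imwrite("pics/w1.png",im)
print("cam",(-ci['R'].T@ci['t']).round(1),ci['R'].round(2).tolist(),ci['fx'],ci['distortion'])
np.save("w1.npy",ci,allow_pickle=True)
c=solve_ik([530,225,250],down(0.5));print("ik yaw .5",c.round(3))
E
```

```text
cap top [619.7 -45.8 148.5] [621.7 -45.5 149. ]
3.8417 [ 0.401  0.322  0.152  1.4   -0.    -2.94 ] [530.1 224.7 250. ]
cam [597.6 237.3 391.3] [[0.2, -0.98, -0.0], [-0.94, -0.19, 0.27], [-0.26, -0.05, -0.96]] 339.6017758000327 [-0.01828281  0.          0.          0.          0.        ]
ik yaw .5 [0.401 0.322 0.152 1.401 0.    3.043]
```

View pics/w1.png

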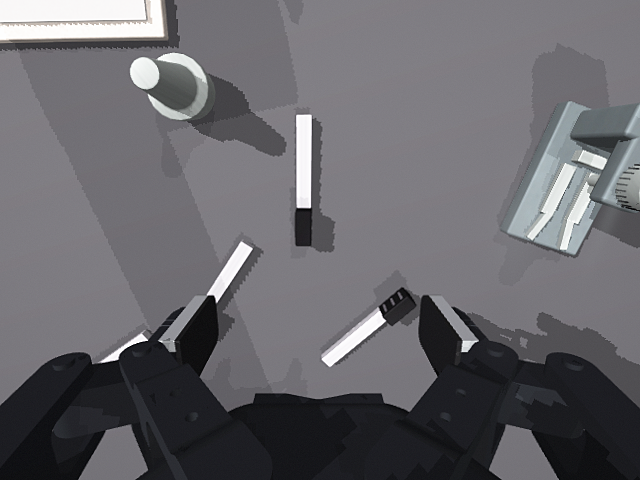

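The wrist view shows the target sample with its nose at about (303,115) and its handle from (297,208) to (312,246). The gauge is at right. I'll measure the sample by mask and take a second look over the gauge.

```bash
python3 - <<'E'
from h import *
ci=np.load("w1.npy",allow_pickle=True).item();im=cv2.imread("pics/w1.png");g=cv2.cvtColor(im,cv2.COLOR_BGR2GRAY)
def rect(mask,roi,z):
    m=np.zeros_like(mask);x0,x1,y0,y1=roi;m[y0:y1,x0:x1]=mask[y0:y1,x0:x1]
    n,l,st,_=cv2.connectedComponentsWithStats(m);k=1+st[1:,4].argmax()
    P=onplane(ci,np.argwhere(l==k)[:,::-1],z)[:,:2].astype(np.float32)
    r=cv2.minAreaRect(P);v=cv2.fitLine(P,cv2.DIST_L2,0,.01,.01).ravel();return r,np.degrees(np.arctan2(v[1],v[0])),P
r,a,P=rect((g>200).astype(np.uint8),(285,325,105,225),12);print("blade",r,a)
r,a,P=rect((g<45).astype(np.uint8),(285,320,195,250),30);print("handle",r,a)
move_to([585,-45,270],down(-0.2))
s=read_state();print(s['time_s'],s['joint_pos'].round(3))
ci=camera_info("wrist");cv2.imwrite("pics/w2.png",grab_frame("wrist"));np.save("w2.npy",ci,allow_pickle=True)
E
```

```text
blade ((579.0341796875, 249.66036987304688), (97.87604522705078, 15.914274215698242), 11.092843055725098) 10.657363
handle ((512.5955810546875, 237.12457275390625), (41.47150421142578, 17.58668327331543), 11.079144477844238) 10.117383
4.9667 [-0.076  0.339  0.227  1.459  0.    -3.018]
```

View pics/w2.png

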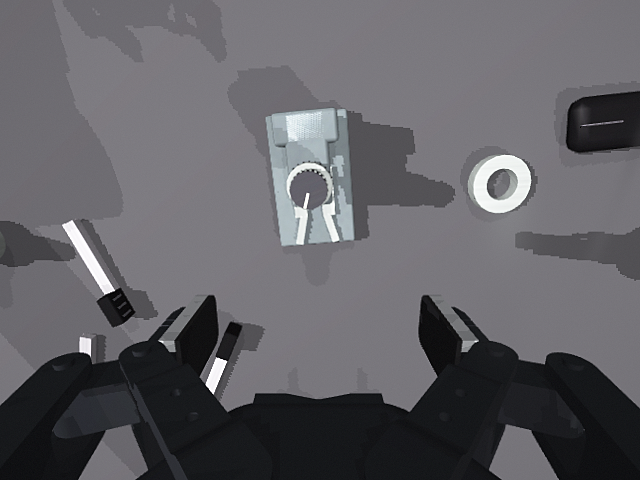

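The gauge seen from close above: plate front edge from (282,246) to (354,241), white guides flaring to the mouth, and the dark cap disc at about (309,186). I'll measure the plate axis, channel and cap.

```bash
cat > m.py <<'E'
from h import *
ci=np.load("w2.npy",allow_pickle=True).item();im=cv2.imread("pics/w2.png").astype(int)
g=im.sum(2)/3
# plate: bluish/greenish grey  (G-R large)
m=((im[...,1]-im[...,2])>8)&(g>80)
L=[];R=[]
for v in range(190,240,2):
    u=np.where(m[v,255:370])[0]+255
    L.append([u.min()-.5,v]);R.append([u.max()+.5,v])
L=onplane(ci,L,20);R=onplane(ci,R,20)
for n,E in(("L",L),("R",R)):
    p=cv2.fitLine(E[:,:2].astype(np.float32),cv2.DIST_HUBER,0,.01,.01).ravel();print(n,p.round(3),np.degrees(np.arctan(p[1]/p[0])))
print("width",(np.linalg.norm(L-R,axis=1)).round(1))
F=[]
for u in range(290,348,3):
    v=np.where(m[225:265,u]|(g[225:265,u]>200))[0]+225;F.append([u,v.max()+.5])
print("front v",[int(f[1]) for f in F]);F=onplane(ci,F,20)
p=cv2.fitLine(F[:,:2].astype(np.float32),cv2.DIST_HUBER,0,.01,.01).ravel();print("F",p.round(3),np.degrees(np.arctan2(p[3-2],p[0])))
# guides
for v in range(212,240,3):
    u=np.where(g[v,285:350]>190)[0]+285
    print(v,u.tolist(),onplane(ci,[[u.min(),v],[u.max(),v]],26)[:,:2].round(1).tolist())
# cap
d=(g<120).astype(np.uint8);d[:160]=0;d[213:]=0;d[:,:285]=0;d[:,335:]=0
n,l,st,ce=cv2.connectedComponentsWithStats(d);print(st,ce.round(1))
for z in(149,):
  for k in range(1,n):
    if st[k,4]>100:
      c=cv2.findContours((l==k).astype(np.uint8),cv2.RETR_EXTERNAL,cv2.CHAIN_APPROX_NONE)[0][0].reshape(-1,2)
      print(cv2.minEnclosingCircle(c),onplane(ci,[ce[k],cv2.minEnclosingCircle(c)[0]],z).round(1).tolist())
cv2.imwrite("pics/w2c.png",cv2.resize(cv2.imread("pics/w2.png")[95:255,255:365],None,fx=3.7,fy=3.7,interpolation=cv2.INTER_NEAREST))
E
python3 m.py
```

```text
L [ 9.95000e-01 -1.01000e-01  5.88158e+02  3.76200e+00] -5.774252
R [ 9.95000e-01 -9.70000e-02  5.72115e+02 -8.27360e+01] -5.5653095
width [88.4 87.4 88.6 87.6 87.8 87.9 88.  88.2 87.2 88.5 88.6 88.7 88.9 87.9
 88.  87.  88.3 88.4 88.6 88.7 87.7 87.8 87.9 88.1 88.2]
front v [244, 244, 244, 243, 244, 243, 243, 242, 242, 242, 242, 242, 241, 241, 240, 241, 239, 240, 240, 239]
F [ 1.11000e-01  9.94000e-01  5.45332e+02 -3.44570e+01] 83.61267
212 [295, 296, 297, 298, 299, 300, 301, 302, 303, 304, 305, 306, 323, 324, 325, 326, 327, 328, 329, 330, 331, 332, 333, 334] [[587.5, -18.0], [578.7, -61.9]]
215 [295, 296, 297, 298, 299, 300, 301, 302, 303, 304, 305, 306, 307, 323, 324, 325, 326, 327, 328, 329, 330, 337] [[584.1, -17.2], [574.5, -64.7]]
218 [295, 300, 301, 302, 303, 304, 305, 306, 324, 325, 326, 327, 328, 329, 330, 331] [[580.7, -16.5], [572.4, -57.2]]
221 [290, 299, 300, 301, 302, 303, 304, 305, 306, 325, 326, 327, 328, 329, 330, 331, 332] [[578.4, -10.0], [568.7, -57.7]]
224 [299, 300, 301, 302, 303, 304, 305, 326, 327, 328, 329, 330, 331, 332, 333] [[572.8, -19.5], [565.0, -58.2]]
[... 481 characters left out ...]
67.0]]
239 [296, 297, 298, 299, 300, 301, 302, 303, 331, 332, 333, 334, 335, 336, 337, 338] [[555.9, -12.2], [546.1, -60.6]]
[[     0      0    640    480 305930]
 [   308    161      2      1      2]
 [   311    160     22     14     71]
 [   302    162      3      1      3]
 [   297    164      2      1      2]
 [   330    167      5     30     56]
 [   292    168      2      2      3]
 [   290    169     38     44   1102]
 [   325    193      7     11     31]] [[319.5 239.7]
 [308.5 161. ]
 [324.8 164.8]
 [303.  162. ]
 [297.5 164. ]
 [333.3 178.3]
 [292.3 168.3]
 [308.6 188.7]
 [329.2 199.6]]
((310.0, 190.36045837402344), 21.731855392456055) [[623.9, -45.0, 149.0], [622.5, -45.8, 149.0]]
```

View pics/w2c.png

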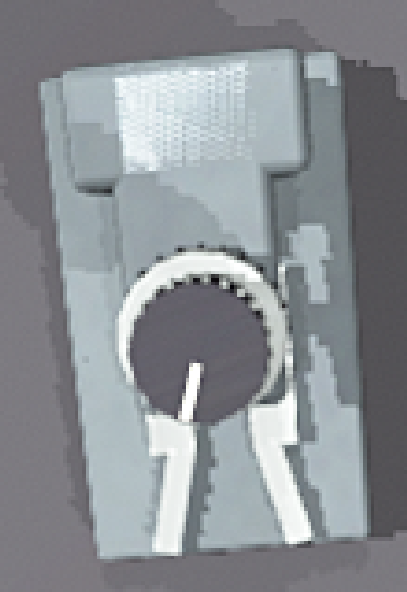

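Fused estimates:
- **Handle:** (511.3, 236.7), yaw 10.9°. Its mask measures 41×17.6 mm against a nominal 40×18.
- **Gauge:** yaw −5.7°, centre line y ≈ −40.1 − 0.0995(x − 588), plate width 88 mm against 90.
- **Spindle axis:** about (623, −44.3), with the cap top at 149 mm.

I'll pick up the sample with the tool half-turned, which keeps joint 6 mid-range and the camera away from the cap.

```bash
cat >> h.py <<'E'
GY=np.radians(-5.7);AX=np.array([623,-44.0])
gx=np.array([np.cos(GY),np.sin(GY)]);gy=np.array([-gx[1],gx[0]])
def G(x,y,z): return np.r_[AX+x*gx+y*gy,z]
def st(msg=""):
    s=read_state();f=s['force'];print(msg,"t%.1f"%s['time_s'],"p",s['eef_pos'].round(1),"F along/lat/z",(f[:2]@gx).round(1),(f[:2]@gy).round(1),f[2].round(1),"M",s['moment'].round(2),"gap %.1f"%s['finger_gap']);return s
E
python3 - <<'E'
from h import *
y=np.radians(10.9)+np.pi
move_to([511.3,236.7,120],down(y));s=st("above");print(s['joint_pos'].round(2))
print(servo_line([511.3,236.7,5],velocity=100,stop_force=10));st("down")
grab(40);st("grip")
servo_line([511.3,236.7,90]);st("lift")
cv2.imwrite("pics/s2.png",grab_frame("side")[240:440,170:450].repeat(2,0).repeat(2,1))
E
```

```text
above t7.8 p [511.4 236.6 120.1] F along/lat/z -0.2 0.9 0.4 M [-0.03 -0.04  0.01] gap 85.5
[ 0.43  0.36 -0.13  1.08 -0.    0.24]
False
down t9.1 p [511.7 236.9   5.6] F along/lat/z -0.5 0.5 0.6 M [0.04 0.02 0.03] gap 85.3
grip t9.7 p [511.4 236.8   5.2] F along/lat/z 0.3 0.4 3.1 M [-0.    0.05  0.02] gap 17.5
lift t10.4 p [510.8 236.5  89.2] F along/lat/z -0.3 0.4 -0.9 M [-0.04  0.05 -0.01] gap 17.3
```

View pics/s2.png

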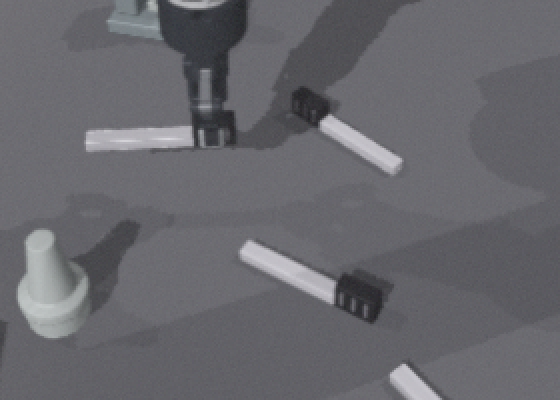

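The sample is held level by its handle and hangs straight, with a gap of 17.3 mm. Next I'll take it to the mouth and slide it in with small, force-watched steps.

```bash
python3 - <<'E'
from h import *
q=down(GY+np.pi)
move_to(G(-220,0,90),q);st("front")
servo_line(G(-220,0,25.9),velocity=80);s=st("low")
b=s['force'];off=0
for n in list(range(-90,-39,10))+list(range(-35,-4,5)):
    hit=servo_line(G(n-120,off,25.9),velocity=40,stop_force=8)
    s=read_state();f=s['force']-b;fl=f[:2]@gy;fa=f[:2]@gx
    p=s['eef_pos'];a=(p[:2]-AX)@gx+120
    print(n,hit,"nose %.1f lat %.2f z %.1f"%(a,(p[:2]-AX)@gy,p[2]),"F",fa.round(1),fl.round(1),f[2].round(1),"Mz %.2f"%s['moment'][2],"off %.1f"%off)
    if hit: break
    if abs(fl)>1.5: off+=float(np.clip(fl*0.15,-.8,.8))
st("end")
E
```

```text
front t11.5 p [405.  -21.7  90.1] F along/lat/z 0.2 -0.4 -1.3 M [ 0.03  0.03 -0.02] gap 17.4
low t12.5 p [404.4 -22.1  26.2] F along/lat/z -0.1 0.3 -1.2 M [ 0.05  0.02 -0.03] gap 17.4
-90 False nose -89.6 lat -0.01 z 26.0 F 0.4 -0.3 0.2 Mz -0.02 off 0.0
-80 False nose -79.8 lat 0.00 z 25.8 F -0.5 0.9 -0.3 Mz -0.01 off 0.0
-70 False nose -69.8 lat 0.01 z 25.9 F -0.6 -0.4 0.0 Mz 0.04 off 0.0
-60 False nose -59.8 lat 0.00 z 25.8 F 1.2 -0.1 0.8 Mz -0.03 off 0.0
-50 False nose -49.8 lat -0.00 z 25.8 F 0.6 -0.2 1.1 Mz -0.01 off 0.0
-40 False nose -39.8 lat 0.01 z 25.8 F 0.6 -1.1 -0.0 Mz -0.00 off 0.0
-35 False nose -34.7 lat 0.02 z 25.9 F 0.3 -0.3 0.2 Mz 0.01 off 0.0
-30 False nose -29.6 lat 0.00 z 25.9 F -0.2 -1.0 0.2 Mz 0.02 off 0.0
-25 False nose -24.7 lat 0.00 z 25.9 F -0.4 -1.0 0.6 Mz 0.01 off 0.0
-20 False nose -19.7 lat 0.01 z 25.9 F -0.3 -0.1 1.0 Mz 0.01 off 0.0
-15 False nose -14.7 lat -0.00 z 25.9 F 0.5 0.0 -0.6 Mz -0.01 off 0.0
-10 False nose -9.7 lat -0.00 z 25.9 F 0.3 -0.4 -0.2 Mz -0.01 off 0.0
-5 False nose -4.7 lat 0.00 z 25.9 F -0.1 0.3 0.9 Mz -0.03 off 0.0
end t16.8 p [498.9 -31.6  25.9] F along/lat/z -0.2 0.6 -0.3 M [ 0.02  0.02 -0.03] gap 16.9
```

It went in with no side load. Now I'll move slowly to the stop, then look while still holding it.

```bash
python3 - <<'E'
from h import *
b=read_state()['force']
hit=servo_line(G(22-120,0,25.9),velocity=15,stop_force=5)
s=st("stop");p=s['eef_pos'];print(hit,"nose",(p[:2]-AX)@gx+120,"F",(s['force']-b).round(1))
t=cv2.resize(grab_frame("top")[160:270,300:400],None,fx=4,fy=4,interpolation=cv2.INTER_CUBIC)
d=cv2.resize(grab_frame("side")[185:295,215:315],None,fx=4,fy=4,interpolation=cv2.INTER_CUBIC)
cv2.imwrite("pics/home.png",np.hstack([t,d]))
E
```

```text
stop t18.1 p [518.8 -33.6  25.3] F along/lat/z -0.3 -0.3 -0.2 M [-0.01 -0.18  0.  ] gap 17.4
True nose 15.311281250736272 F [-0.2 -0.9  0.1]
```

View pics/home.png

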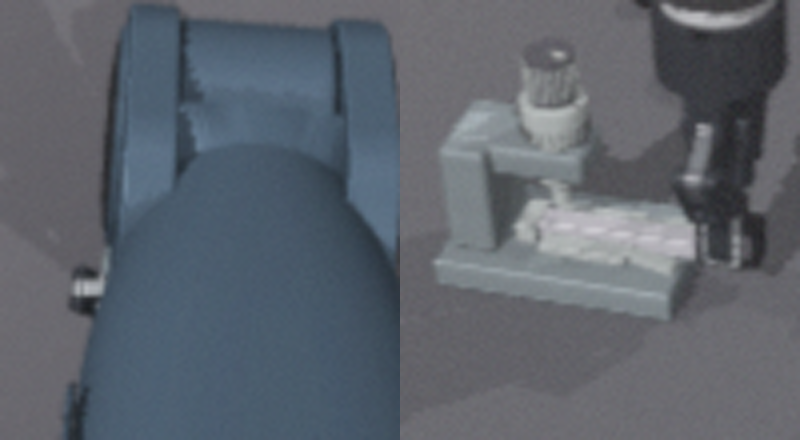

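The side view shows the sample in the channel with its nose at the block, and the nose reading is 15.3 against 15 nominal. The contact force has relaxed since, so I'll press lightly once more, release, back off and look from the wrist.

```bash
python3 - <<'E'
from h import *
def step(msg):
    s=st(msg);print("   nose %.2f"%((s['eef_pos'][:2]-AX)@gx+120))
hit=servo_line(G(18-120,0,25.5),velocity=4,stop_force=4);print(hit);step("press");wait(.3);step("settled")
open_jaws();step("open")
p=read_state()['eef_pos'];servo_line([p[0],p[1],180],velocity=200)
move_to(G(-30,0,270),down(GY-.1));s=st("look");print(s['joint_pos'].round(2))
ci=camera_info("wrist");im=grab_frame("wrist");cv2.imwrite("pics/w3.png",im);np.save("w3.npy",ci,allow_pickle=True)
print(proj(ci,[G(-80,0,20),G(0,0,149),G(-125,0,50),G(15,0,20)]).round(0).tolist())
E
```

```text
True
press t18.6 p [519.2 -33.6  25.2] F along/lat/z -0.7 0.3 5.8 M [ 0.04 -0.11 -0.01] gap 16.9
   nose 15.65
settled t18.9 p [519.2 -33.6  25.2] F along/lat/z -0.4 -0.2 5.2 M [-0.05 -0.09 -0.02] gap 17.0
   nose 15.67
open t19.6 p [518.7 -33.6  24.8] F along/lat/z 0.1 0.8 -0.3 M [ 0.01 -0.01  0.02] gap 85.2
   nose 15.17
look t23.1 p [593.1 -41.  269.8] F along/lat/z 0.4 0.2 0.9 M [ 0.02 -0.04  0.02] gap 85.6
[-0.07  0.35  0.25  1.47  0.   -3.01]
[[322.0, 250.0], [314.0, 200.0], [326.0, 294.0], [314.0, 170.0]]
```

View pics/w3.png

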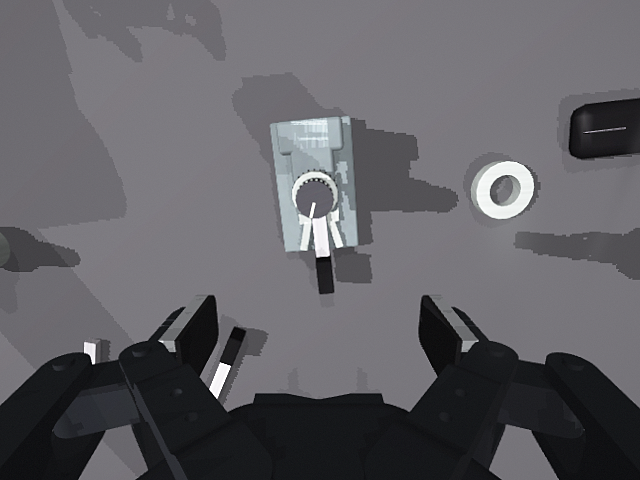

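The sample is seated in the channel with its handle hanging in front at (325,275). However, the second press stopped on vertical force (5.8 N), so contact with the stop isn't proven. I'll regrip slightly higher and push in half-millimetre steps, watching the axial force. I'll also remeasure the cap disc from this image.

```bash
python3 - <<'E'
from h import *
ci=np.load("w3.npy",allow_pickle=True).item();g=cv2.imread("pics/w3.png").astype(int).sum(2)/3
d=((g<125)).astype(np.uint8);d[:165]=0;d[220:]=0;d[:,285:]*=1;d[:,:290]=0;d[:,340:]=0
d=cv2.morphologyEx(d,cv2.MORPH_OPEN,np.ones((9,9),np.uint8))
n,l,sx,ce=cv2.connectedComponentsWithStats(d);k=1+sx[1:,4].argmax();u=np.argwhere(l==k)[:,::-1]
print("cap disc",sx[k],ce[k],onplane(ci,[ce[k]],149).round(1), "expected r px",339.6*15/262)
P=G(-105,0,0)
move_to(G(-105,0,110),down(GY+np.pi)); servo_line(G(-105,0,27),velocity=120,stop_force=10)
grab(30);s=st("grip");b=s['force'];p0=(s['eef_pos'][:2]-AX)@gx
for i in range(1,13):
    servo_line(G(p0+.5*i,0,27.2),velocity=5); s=read_state();f=s['force']-b
    print("%.1f pos %.2f"%(.5*i,(s['eef_pos'][:2]-AX)@gx-p0),"F",(f[:2]@gx).round(1),(f[:2]@gy).round(1),f[2].round(1))
    if f[:2]@gx<-6: break
st("pressed")
E
```

```text
cap disc [ 297  181   36   35 1020] [314.63431373 197.78137255] [[624.3 -45.2 149. ]] expected r px 19.442748091603054
grip t27.2 p [518.6 -33.6  27.2] F along/lat/z -1.1 -0.7 3.3 M [0.03 0.18 0.01] gap 17.1
0.5 pos 0.01 F -3.1 1.5 2.3
1.0 pos 0.03 F -3.9 1.6 4.5
1.5 pos 0.02 F -5.7 1.2 5.9
2.0 pos 0.04 F -7.7 0.1 7.7
pressed t28.2 p [518.6 -33.6  27.2] F along/lat/z -8.8 -0.6 11.0 M [ 0.21  1.53 -0.02] gap 17.7
```

The axial force rose to about 8 N while the sample moved only 0.04 mm, so it is home against the stop. I'll relieve the push, release, and go to the cap.

```bash
cat >> h.py <<'E'
C=np.array([623.3,-44.7])
def mz(n=5):
    m=[]
    for _ in range(n): m.append(read_state()['moment'][2]);wait(.01)
    return np.mean(m)
def turn(j,d):
    j=j.copy();j[5]+=d;set_joints(j);return j
E
python3 - <<'E'
from h import *
p=read_state()['eef_pos'];servo_line([p[0],p[1],26.9],velocity=20);wait(.1);st("relieved")
open_jaws();servo_line([p[0],p[1],200],velocity=200)
move_to([*C,200],down(-1.3));s=st("above");print(s['joint_pos'].round(2))
print(servo_line([*C,124],velocity=80,stop_force=10));s=st("at cap")
j0=solve_ik([*C,124],down(-1.3));print(j0.round(3))
b=mz(10)
grab(40);s=st("gripped");m1=mz();print("b %.3f grip %.3f"%(b,m1))
j=j0;log=[]
for i in range(24):
    j=turn(j,.07);m=mz(4);log.append(round(float(m-b),3))
    if i>6 and min(log[-2:])>.085: break
np.save("j.npy",j);np.save("b.npy",b)
print(i+1,log);s=st("end");print(s['joint_pos'][5],j0[5])
E
```

```text
relieved t28.6 p [518.6 -33.5  27.2] F along/lat/z -3.4 0.6 6.5 M [0.07 0.43 0.  ] gap 17.1
above t32.0 p [623.  -44.7 199.7] F along/lat/z 0.5 -0.6 0.7 M [-0.02 -0.01  0.07] gap 85.5
[-0.07  0.42  0.18  1.33  0.   -1.91]
False
at cap t33.1 p [623.7 -44.7 124.6] F along/lat/z 0.8 -0.1 -0.0 M [-0.02  0.04 -0.03] gap 85.3
[-0.072  0.458  0.037  1.15   0.    -1.913]
gripped t33.7 p [622.6 -44.9 124.4] F along/lat/z -3.8 -1.4 5.7 M [-0.2   0.84  0.01] gap 28.9
b 0.005 grip 0.015
24 [-0.046, -0.049, -0.022, -0.025, -0.04, -0.066, -0.024, -0.06, -0.048, -0.041, -0.052, -0.059, -0.052, -0.076, -0.034, -0.035, -0.04, -0.039, 0.076, 0.027, -0.009, -0.047, 0.015, 0.027]
end t40.5 p [621.2 -44.2 124.3] F along/lat/z -10.5 0.8 8.2 M [0.44 1.96 0.06] gap 28.6
-0.23305974606943325 -1.9131851518302931
```

The torque signal is unclear and there is a 10 N side load towards −x, so the axis sits slightly nearer than I assumed. I'll check how far the cap actually turned and the state of the spindle.

```bash
python3 - <<'E'
from h import *
ci=camera_info("wrist");w=grab_frame("wrist");d=grab_frame("side");s=read_state();print(s['joint_torque'].round(3),s['eef_pos'].round(2),s['force'].round(1))
print("tcp px",proj(ci,[[*C,149],[*C,119]]).round(0))
a=cv2.resize(w[240:480,200:440],(480,480));b=cv2.resize(d[185:265,225:277],(312,480),interpolation=cv2.INTER_CUBIC)
cv2.imwrite("pics/c1.png",np.hstack([a,b]));cv2.imwrite("pics/c1w.png",w)
E
```

```text
[-1.0480e+00 -6.4015e+01  3.5389e+01 -4.2320e+00 -4.1300e-01  4.4000e-02] [621.17 -44.2  124.35] [-10.3   3.    8.9]
tcp px [[318. 333.]
 [318. 300.]]
```

View pics/c1.png

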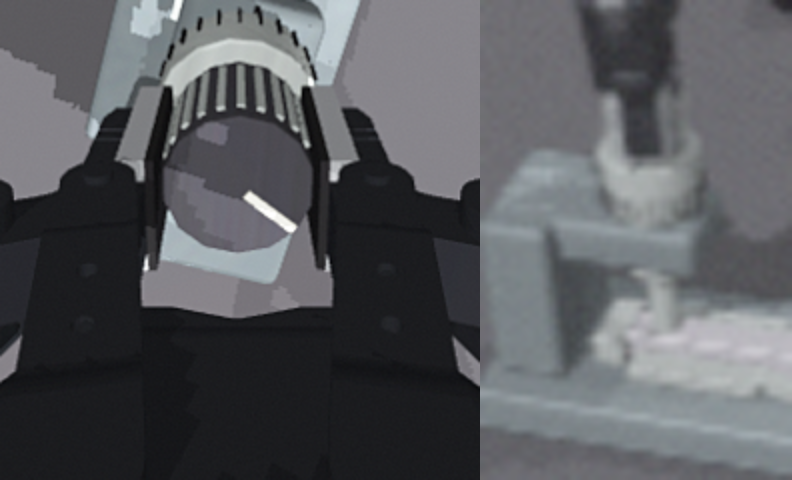

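The cap mark turned from 155° to 58°, which is 1.69 rad clockwise. The grip therefore did not slip, and the spindle now reaches the sample.

Contact comes after 0.67 to 1.47 rad for the stated thimble range, so the slip so far is 0.21 to 1.01 rad. Another 1.15 rad gives 1.36 to 2.16 rad. That is 3 to 6 clicks whatever the starting angle was. I'll relieve the side load first, then turn while logging torque.

```bash
python3 - <<'E'
from h import *
servo_line([620.9,-44.1,124.8],velocity=15);s=st("relieved")
j=solve_ik([620.9,-44.1,124.8],down(-1.3-1.68));print(j.round(3),np.load("j.npy").round(3))
L=[];T=[]
for i in range(23):
    j=turn(j,.05);m=[];t=[]
    for _ in range(4):
        s=read_state();m.append(s['moment'][2]);t.append(s['joint_torque'][5]);wait(.01)
    L.append(np.mean(m));T.append(np.mean(t))
print("Mz",np.round(L,3).tolist());print("T6",np.round(T,3).tolist())
np.save("j.npy",j);st("end")
ci=camera_info("wrist");cv2.imwrite("pics/c2w.png",grab_frame("wrist"));print(read_state()['joint_pos'][5])
E
```

```text
relieved t41.0 p [620.7 -44.1 124.5] F along/lat/z -0.8 0.6 -2.6 M [-0.13  0.05  0.07] gap 28.8
[-0.071  0.453  0.032  1.149  0.    -0.232] [-0.072  0.458  0.037  1.15   0.    -0.233]
Mz [0.02, 0.02, 0.026, -0.032, 0.026, -0.009, 0.029, 0.059, 0.054, 0.023, 0.031, 0.005, 0.003, 0.01, 0.01, 0.038, 0.04, 0.054, 0.002, 0.018, 0.013, 0.026, 0.024]
T6 [0.254, 0.244, 0.228, 0.206, 0.214, 0.205, 0.219, 0.185, 0.184, 0.184, 0.166, 0.141, 0.15, 0.142, 0.164, 0.179, 0.185, 0.178, 0.158, 0.131, 0.152, 0.157, 0.163]
end t47.5 p [621.1 -43.2 124.6] F along/lat/z 0.5 7.1 -10.4 M [ 1.6  -0.04  0.01] gap 28.6
0.9156094258690667
```

```bash
python3 - <<'E'
import cv2,numpy as np
a,b=[cv2.resize(cv2.imread(f"pics/{n}.png")[260:400,250:390],(400,400)) for n in("c1w","c2w")]
cv2.imwrite("pics/cmp.png",np.hstack([a,b]))
E
```

```text
(no output)
```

View pics/cmp.png

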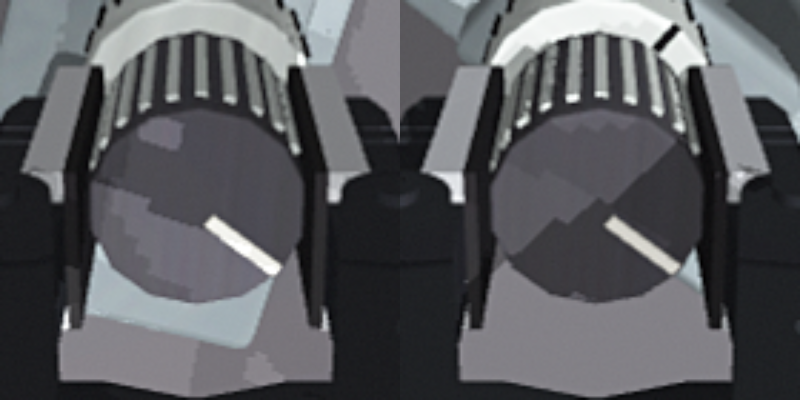

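The cap mark sits in the same place in the grip, so the second 1.15 rad went fully into the cap. The thimble's black tick is at the upper right, about 95° behind the cap mark. If the two were aligned at the start, which I can't confirm, that is about 1.7 rad of slip, or 4 clicks. I'll relieve the load, release and make a final check.

```bash
python3 - <<'E'
from h import *
servo_line([621.1,-43.3,124.2],velocity=15);st("relieved")
open_jaws();st("open")
servo_line([621.1,-43.3,230],velocity=150)
move_to(G(-30,0,270),down(GY-.1));wait(.3);st("look")
w=grab_frame("wrist");d=grab_frame("side")
a=cv2.resize(w[100:310,250:390],(400,600),interpolation=cv2.INTER_CUBIC);b=cv2.resize(d[185:275,225:285],(400,600),interpolation=cv2.INTER_CUBIC)
cv2.imwrite("pics/fin.png",np.hstack([a,b]))
o=cv2.imread("pics/w3.png");df=cv2.absdiff(o,w).max(2);ys,xs=np.where(df>40);m=(ys<290)
print("changed px bbox",xs[m].min(),xs[m].max(),ys[m].min(),ys[m].max(),m.sum())
for u0,u1,v0,v1 in[(312,336,255,300),(300,345,220,255)]: print("region diff",df[v0:v1,u0:u1].mean().round(1))
E
```

```text
relieved t47.8 p [621.2 -43.  124.6] F along/lat/z -1.6 4.8 -5.2 M [1.01 0.44 0.11] gap 28.7
open t48.4 p [621.2 -43.4 124.3] F along/lat/z -0.4 -1.5 0.0 M [-0.03 -0.01  0.02] gap 85.7
look t52.8 p [593.2 -41.  270. ] F along/lat/z -0.1 -0.2 -0.1 M [0.02 0.04 0.  ] gap 85.4
changed px bbox 4 633 99 279 777
region diff 2.8
region diff 2.6
```

View pics/fin.png

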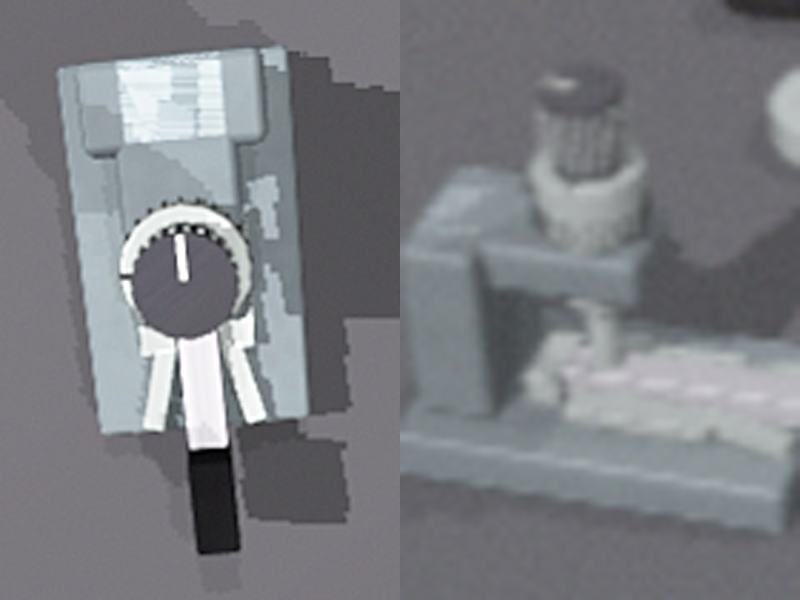

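The spindle stands on the blade and the sample hasn't moved. The cap mark is at 12 o'clock and the thimble tick at 9 o'clock, a lag of about 90–95°. The robot is clear, so I'm handing in.

```bash
python3 -c "
from bench import *
sign_off();print(read_state()['time_s'])"
```

```text
the job is handed in; nothing more can be done
the job is handed in; nothing more can be done
```

The sample is home against the back stop and clamped under the spindle, and I handed the job in at about 53 s. I estimate about four clutch clicks.

- **Sample:** I took the look-alike farthest from the base, with its handle about 560 mm away. It slid down the channel with no side load above about 1 N. My first two contacts did not prove it was home: one relaxed, and the other stopped on vertical force. I gripped it again and pushed: about 8 N along the channel moved it only 0.04 mm, so it is against the stop.
- **Ratchet cap:** I turned it 2.83 rad clockwise in one grip, and the cap mark showed no slipping in the fingers. For any thimble start in the stated range, that gives 1.36 to 2.16 rad of clutch slip, which is 3 to 6 clicks. The thimble tick lies about 90–95° behind the cap mark, so about four clicks if the two marks were aligned at the start, which I did not check.
- **Last look:** The spindle stands on the blade, the sample is where I left it, and the robot touches nothing. I touched none of the other items, but I did not measure them again at the end.
- **Checks that disagreed:** The torque readings were too noisy to count clicks, so the count rests on angles only. The cap axis was about 2 mm off my estimate, which put about 10 N of side load on the cap. I relieved that before the last part of the turn. It was back to about 7 N sideways at the end of that turn, and I eased it partly again before letting go.

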